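Lock the accessory cabinet with its hidden-hole pin

ROBOT

A 7-joint arm with a two-finger parallel gripper is mounted at the origin on the work surface. World frame = base frame: x ahead of the robot, y to its left, z up, the work surface at z = 0. Lengths are in m, angles in rad, forces in N, time in s.
With the tool pointing down it reaches from about 0.425 to 0.925 m from the base axis. Payload 6.8 kg.
Tool frame: the origin (TCP) lies on the centre line of the jaws, within the pads' length; the fingertips stand 8 mm ahead of it and the grasp point (between the pads) lies 11 mm behind it (bot.tips_ahead is the distance from the TCP to the fingertips, in m); z points along the fingers, y is the line along which they close (so a half turn about z gives the same grasp; the last joint's range is limited). The gripper opens to 85 mm and grips with 20 to 120 N. Pads are 22 mm wide; open, the fingers measure 114 mm over their backs; the gripper's body (76 mm by 85 mm) begins 54 mm behind the grasp point. The pads swing forward as they close: fully open they stand 13 mm farther back than shut.
Start: joints at [-1.213, 0.477, 0.022, 1.555, -0.011, 1.109, -0.083], TCP at [0.303, 0.603, 0.239] pointing down, gripper open.
Joint ranges: [-2.96, 2.96], [-0.34, 2.1], [-1.41, 1.46], [0.24, 2.44], [-1.37, 4.51], [0.17, 1.92], [-2.96, 2.96]. Speed limits (rad/s): [2.39, 2.39, 3.14, 3.14, 3.14, 3.14, 3.14].

INTERFACE

Orientations are given as a unit quaternion [w, x, y, z].
In Python, from station import bot gives the robot as it stands.
- The arm moves only by the tool send_rows, never from a script. Its argument "deltas" is text: rows parted by semicolons, each of 4 numbers parted by spaces: the shift along the tool's x, y, z in m, then the turn about the tool's z in degrees. In form: x y z spin; .... A call has 1 to 5 rows; each row is the pose to reach, as a shift and turn from the pose commanded when the call began, along the tool's axes at that moment; what a row does not reach only later rows make up. A row lasts 1/10 s, in which the tool goes at most 50 mm and 8.59 degrees, less where a joint would pass 70% of its speed; a pose out of reach is approached as far as the arm can. A call with a gripper value outside its range is refused whole. "claw" is the opening, from 0 (shut) to 1 (fully open), set as the call begins (left out, the last holds). The fingers move at their own pace and stop on an object; "force" is the grip in N (left out, the last holds). Time passes only in rows, so rows that repeat a pose let the fingers close. It gives the time, the measured TCP pose, the force, the opening and the grip force at its end, in the units of the state.
- bot.get_obs(): the state, without advancing time (a new reading comes with each control period).
- bot.read_camera(name): name is "scene" or "top" or "wrist"; returns a dict with "img" (420x560x3 uint8, red, green, blue), "depth" (420x560 float32, m along the optical axis (not along the pixel's ray), 0 where there is no reading), "fx", "fy", "cx", "cy" (pixels), "camera_from_world" (4x4, takes a point from world to camera coordinates). Camera axes: x right, y up, looking along -z (the intrinsics and any distortion apply to the point x, -y, -z); pixel columns grow to the right and rows downward; lengths in m; the calibration is good to about 2 mm. A picture is of the moment at which its call begins.
- bot.hand_in(): hands the job in; it is judged then, once.
Trained networks look in a picture, given as the dict that the camera call returned (one of the last four; its "shot" number tells which), for a name from the list of things; names that differ only in an ending like _2 or _b are one class to them, and where a whole thing is asked for, a point or a joint stands for the part that bears it (a point fixed in the world has none). Each returns a list of dicts, best first, with "confidence" (0 to 1); they miss things now and then, are a little off and sometimes report something else, mostly with a low value. They report only what shows in the picture. A call takes as long as a camera call. They do not tell look-alikes from the thing itself.
- bot.masks_of(picture, query): "mask" (420x560 bool, what is visible of it).
- bot.landmark_of(picture, query): "xyz" ([x, y, z] in m, in world coordinates, good to about 4 mm: a listed point, or the origin of a listed thing).
The state is a dict: "t": time; "q": joint angles; "joint_vel": joint speeds; "joint_torque": joint torques, N m; "eef_pos": TCP position; "tool_rot": TCP orientation; "contact_force": force on the tool from outside, world axes, zero at the start; "torque": the same for the moment, N m; "gripper_width": opening from 0.0 (shut) to 1.0 (fully open); "grasp_force": force on a finger pad.
Only numpy, scipy, OpenCV 4.12 (cv2) and the standard library are available. Lean on these libraries where they do the work, as an engineer would, in place of code of your own. Each camera call takes 0.05 s, during which the arm holds its last target. There are 200 camera calls.

TASK

Take the red-handled brass locking pin from its grey tray, put it through the slot in the cabinet's front plate and slide its tip gently along the sprung latch bar behind until it drops into the hidden hole. Then push it fully home, so that the red handle meets the front plate, and let go. Never push hard on the cabinet, and leave the other things on the counter where they are.

Things in the scene. Friction and masses are not known exactly. Their poses are not given: they have to be found in the camera images.
- pin_grip (a point): Centre of the grip of the pin's upright red handle: on its middle axis, 36 mm above its underside, 20 mm below its top. Own axes: +x the way the brass pin points, z up. Handle 36 mm (x) x 16 mm (y) x 56 mm high; its front face is 18 mm ahead of this point. At the start it stands upright in the grey tray and can be gripped across its 16 mm from above.
- pin_tip (a point): Centre of the tip of the brass pin: 68 mm ahead (+x) of and 16 mm below pin_grip, same axes. The pin is level and round, 10 mm in diameter, and sticks 50 mm out of the handle's front face; its last 4 mm taper to 5 mm.
- slot (a point): Centre of the slot in the cabinet's aluminium front plate, on the outer face, 78 mm above the counter. Slot 70 mm long (level, along the point's y), 13 mm high; plate 5 mm thick. +x points straight into the cabinet, the way the pin must point and be pushed; z up. Home, the handle's front face meets the plate and the tip is 50 mm in. Pressing pin on cabinet over 20 N (40 N once nearly home) does damage.
- cabinet: Light-wood accessory cabinet with an aluminium front plate facing the robot, fixed to the counter, 130 mm deep (x), 200 mm wide (y), 120 mm high, closed on top. Origin: centre of its underside; +x points from front to back. A red tab 12 mm square on its top, at the front edge, marks the middle of the slot. The front plate's outer face is 65 mm in front of the origin.
- pin_tray: Fixed grey tray, 150 (x) x 120 (y) mm, rim 12 mm high, floor 5 mm thick, in which the pin stands at the start. Origin: centre of its underside. It may be at the left or the right.
- polish_tin: Bystander: black round tin, 68 mm across, 24 mm high, in the wooden tray at the other side. Origin: centre of underside.
- candle: Bystander: green glass candle, 75 mm square, 70 mm high. Origin: centre of underside.
- shoe_brush: Bystander: wooden shoe brush, 160 x 50 mm, 40 mm high. Origin: centre of underside.
- care_bottle: Bystander: white bottle, 48 mm across, 130 mm high. Origin: centre of underside.
- watch_box: Bystander: dark wooden box, 110 x 100 mm, 70 mm high. Origin: centre of underside.
- key_bowl: Bystander: blue bowl, 120 mm across, 45 mm high. Origin: centre of underside.
- pin: The loose locking pin as a whole, 0.08 to 0.18 kg. Origin: centre of the underside of its foot (36 x 30 mm, 6 mm high), 36 mm below pin_grip; same axes.
- bar_rest (a point): Point 20 mm straight in from slot, same axes: front face of the hidden steel latch bar at rest, which spans the slot. It yields inwards 0.7 N per mm for 12 mm, then a hard stop. One hole right through, 13 x 13 mm, at this height, unseen, 0 to 26 mm left or right (y) of here; fixed sideways. Over the hole the bar springs back and the push vanishes; free room behind for the whole pin.
Things that resemble listed ones, but are neither listed nor needed, are in the scene too. What is meant by the pin is not blue, and is the smaller of those in its own colour.

How it is judged:
By the outcome, as a careful person would: the job done as asked, in the order asked, and still so for the second after the job is handed in, with the robot touching nothing.
It also fails if it takes over 64 s, if anything falls off the work surface, if the arm or the gripper's body presses on something with over 40 N, if the wrist force passes 120 N, or if a joint passes its speed limit or range.

## Working session

There is one attempt and no reset: what is moved stays moved. The work goes in short steps, Python scripts to look and compute and a tool call to move; the robot and the scene stay as the last step left them, time stands still between calls to the robot, and variables do not carry over. Pictures are saved under pics/ and viewed, at most 10 in all, crops included, and the job is handed in when it is done.

Besides the shell and the picture viewer there is one more tool, called after "Emit:" as name(argument=value, ...), one argument or row to a line, values as JSON. send_rows: Moves the arm, as the interface text tells. Its arguments: {"type":"object","properties":{"deltas":{"type":"string"},"claw":{"type":"number"},"force":{"type":"number"}},"required":["deltas"]}

```bash
mkdir -p pics; cat > h.py <<'E'
import numpy as np, cv2
from station import bot
def world(p,u,v,d=None):
    d=p["depth"][int(v),int(u)] if d is None else d
    c=np.array([(u-p["cx"])/p["fx"]*d,-(v-p["cy"])/p["fy"]*d,-d,1])
    return (np.linalg.inv(p["camera_from_world"])@c)[:3]
def cloud(p):
    d=p["depth"];v,u=np.indices(d.shape)
    c=np.stack([(u-p["cx"])/p["fx"]*d,-(v-p["cy"])/p["fy"]*d,-d,np.ones_like(d)],-1)
    return (c@np.linalg.inv(p["camera_from_world"]).T)[...,:3]
def save(p,n,box=None,s=1):
    im=p["img"][:,:,::-1]
    if box: im=im[box[1]:box[3],box[0]:box[2]]
    cv2.imwrite("pics/"+n,cv2.resize(im,None,fx=s,fy=s,interpolation=cv2.INTER_CUBIC))
E
python3 - <<'E'
from h import *
import pickle
ps={}
for n in("top","scene"):
    p=bot.read_camera(n);save(p,n+".png");ps[n]=p
    for q in("pin_grip","pin_tip","pin","slot","cabinet","pin_tray"):
        print(n,q,[(np.round(r["xyz"],3),round(r["confidence"],2)) for r in bot.landmark_of(p,q)])
pickle.dump(ps,open("ps.pkl","wb"))
o=bot.get_obs();print(o)
E
```

```text
top pin_grip [(array([0.473, 0.314, 0.04 ]), 0.76), (array([0.312, 0.335, 0.051]), 0.73), (array([0.47 , 0.152, 0.036]), 0.45), (array([0.778, 0.221, 0.001]), 0.16)]
top pin_tip [(array([0.332, 0.431, 0.03 ]), 0.7), (array([0.408, 0.183, 0.022]), 0.6), (array([0.538, 0.309, 0.029]), 0.47)]
top pin [(array([ 0.314,  0.334, -0.002]), 0.74), (array([ 0.468,  0.152, -0.001]), 0.72), (array([0.471, 0.31 , 0.006]), 0.54)]
top slot [(array([0.594, 0.03 , 0.081]), 0.89)]
top cabinet [(array([0.66 , 0.02 , 0.001]), 0.89)]
top pin_tray [(array([0.504, 0.313, 0.002]), 0.91)]
scene pin_grip [(array([0.315, 0.338, 0.053]), 0.96), (array([0.472, 0.314, 0.039]), 0.6), (array([0.467, 0.146, 0.031]), 0.45)]
scene pin_tip [(array([0.334, 0.427, 0.03 ]), 0.68), (array([0.541, 0.305, 0.028]), 0.65), (array([0.409, 0.187, 0.024]), 0.56)]
scene pin [(array([0.476, 0.312, 0.005]), 0.82), (array([ 0.47 ,  0.148, -0.005]), 0.66), (array([0.318, 0.334, 0.   ]), 0.63)]
scene slot [(array([0.593, 0.033, 0.078]), 0.65)]
scene cabinet [(array([0.662, 0.019, 0.003]), 0.68)]
scene pin_tray [(array([ 0.501,  0.313, -0.002]), 0.93), (array([0.477, 0.312, 0.004]), 0.43)]
{'t': 0.7, 'q': array([-1.21308707,  0.47699637,  0.02241474,  1.55538224, -0.01149826,
        1.10931593, -0.0830974 ]), 'joint_vel': array([-0.00127228,  0.00054606, -0.00166204,  0.00146703, -0.00105563,
       -0.00091403, -0.00141944]), 'joint_torque': array([ 1.04619008e-03, -5.96172845e+01,  1.60708956e+00, -2.81494617e+01,
        1.25034465e-02,  1.58424889e-03,  4.55579638e-06]), 'eef_pos': array([0.30318532, 0.60310227, 0.23931815]), 'tool_rot': array([-6.41173353e-07,  2.30819603e-01,  9.72996563e-01,  1.37008657e-05]), 'contact_force': array([ 0.69451266, -0.24204904,  0.00098326]), 'torque': array([-2.05368634e-02,  9.08512553e-05, -1.86996198e-03]), 'grasp_force': 0.0, 'gripper_width': 0.9946917414773805}
```

View pics/top.png

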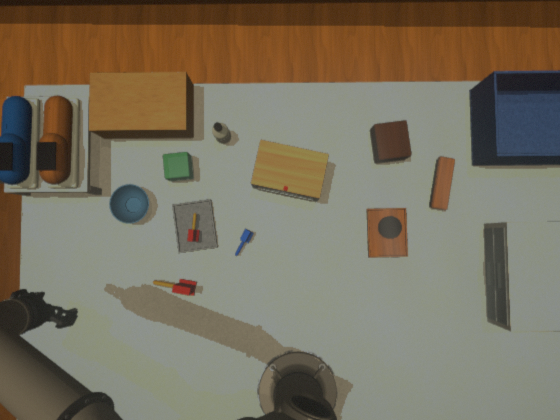

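View pics/scene.png

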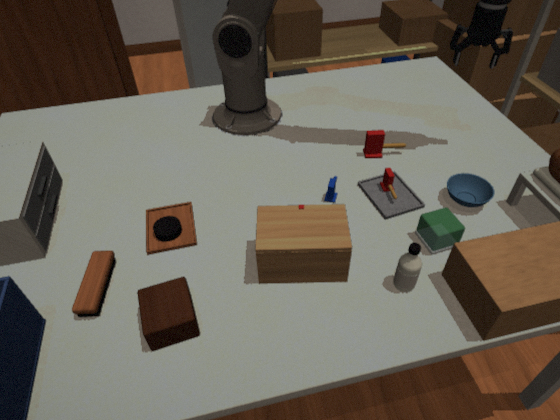

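Three candidates show in the top picture. The red pin in the grey tray is at (193,232), a larger red one lies outside at (180,287), and a blue one is at (243,242). The one in the tray fits: it is red, smaller, and in the grey tray. I'll confirm it with a crop and measure.

```bash
cat > m.py <<'E'
from h import *
import pickle
ps=pickle.load(open("ps.pkl","rb"))
save(ps["top"],"crop.png",(150,190,270,310),5)
for n in ps:
    p=ps[n];W=cloud(p);hsv=cv2.cvtColor(p["img"],cv2.COLOR_RGB2HSV).astype(int);H,S,V=hsv[...,0],hsv[...,1],hsv[...,2]
    red=((H<6)|(H>172))&(S>150)&(V>60)
    near=(abs(W[...,0]-.49)<.09)&(abs(W[...,1]-.313)<.07)
    r=W[red&near]; hi=r[r[:,2]>.045]
    print(n,"handle",len(r),r.min(0).round(3),r.max(0).round(3),"top n",len(hi),hi.mean(0).round(4),cv2.minAreaRect((hi[:,:2]*1000).astype(np.float32)))
    br=(H>10)&(H<30)&(S>110)&(V>60)&near&(W[...,2]>.012)
    b=W[br];print(" brass",len(b),b.min(0).round(3),b.max(0).round(3),b.mean(0).round(4), cv2.fitLine((b[:,:2]).astype(np.float32),2,0,.001,.001).ravel().round(4))
    cab=(abs(W[...,0]-.66)<.13)&(abs(W[...,1]-.02)<.15)
    c=W[cab&(abs(W[...,2]-.12)<.006)]
    print(" cabtop",len(c),c[:,2].mean(),cv2.minAreaRect((c[:,:2]*1000).astype(np.float32)))
    t=W[cab&red&(W[...,2]>.1)];print(" tab",len(t),t.mean(0).round(4))
E
python3 m.py
```

```text
top handle 70 [0.458 0.297 0.004] [0.487 0.318 0.065] top n 52 [0.4725 0.311  0.06  ] ((472.79034423828125, 311.39520263671875), (13.523110389709473, 30.309661865234375), 85.4191665649414)
 brass 52 [0.491 0.302 0.023] [0.539 0.312 0.033] [0.5143 0.3073 0.0279] [ 0.9962 -0.0869  0.5143  0.3073]
 cabtop 3139 0.11890585519456234 ((657.3789672851562, 17.645973205566406), (200.05148315429688, 130.840087890625), 77.56121063232422)
 tab 8 [0.6017 0.0302 0.1215]
scene handle 116 [0.424 0.297 0.007] [0.491 0.353 0.065] top n 69 [0.4763 0.3107 0.0581] ((471.75164794921875, 312.1451416015625), (16.049232482910156, 39.6453971862793), 87.65042877197266)
 brass 48 [0.489 0.302 0.024] [0.537 0.314 0.033] [0.5127 0.3074 0.0287] [ 0.9946 -0.104   0.5127  0.3074]
 cabtop 4179 0.11959593816820707 ((657.05908203125, 18.571044921875), (200.29566955566406, 133.26901245117188), 77.3872299194336)
 tab 19 [0.6    0.0308 0.1215]
```

View pics/crop.png

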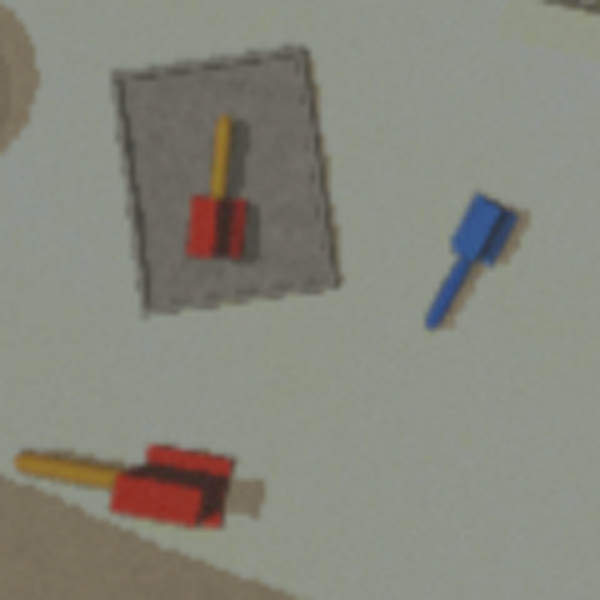

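The crop confirms it: the upright red pin stands in the grey tray, handle at crop (217,228), pin pointing up to (226,118). The larger red one lies outside the tray. Moving there now.

Emit:
send_rows(
  deltas="-0.035 -0.024 0.008 -4.3; -0.07 -0.047 0.015 -8.6; -0.105 -0.07 0.022 -12.9; -0.14 -0.093 0.03 -17.2; -0.175 -0.115 0.038 -21.5",
  claw=0.7,
)

```text
t: 1.2
eef_pos: [0.4086, 0.4202, 0.2013]
tool_rot: [0.0, 0.044, 0.999, 0.0]
contact_force: [0.3, 0.1, 0.0]
gripper_width: 0.702
grasp_force: 0.0
```

```bash
cat >> h.py <<'E'
from scipy.spatial.transform import Rotation as R
def togo(x,y,z,head):
    o=bot.get_obs();q=o["tool_rot"];M=R.from_quat([q[1],q[2],q[3],q[0]]).as_matrix()
    d=M.T@(np.array([x,y,z])-o["eef_pos"]);a=np.degrees(np.arctan2(-M[1,0],-M[0,0]))
    print("t",round(o["t"],2),"pos",o["eef_pos"].round(4),"togo",d.round(4),"spin",round(a-head,2),"zaxis",M[:,2].round(4),"w",round(o["gripper_width"],3),"F",o["contact_force"].round(2),"g",o["grasp_force"])
E
python3 -c "
from h import *
togo(.4725,.3115,.03,-5.2)"
```

```text
t 1.2 pos [0.4086 0.4202 0.2013] togo [-0.0731 -0.1028  0.1713] spin 0.19 zaxis [ 4.e-04  4.e-04 -1.e+00] w 0.702 F [0.32 0.13 0.01] g 0.0
```

Emit:
send_rows(
  deltas="-0.018 -0.026 0.02 0; -0.037 -0.052 0.04 0.2; -0.055 -0.077 0.06 0.2; -0.073 -0.103 0.08 0.2; -0.073 -0.103 0.08 0.2",
)

```text
t: 1.7
eef_pos: [0.4726, 0.3061, 0.1188]
tool_rot: [-0.001, 0.051, 0.999, -0.003]
contact_force: [-0.5, -0.3, -0.5]
gripper_width: 0.702
grasp_force: 0.0
```

```bash
cat > w.py <<'E'
from h import *
p=bot.read_camera("wrist");save(p,"wrist1.png")
W=cloud(p);hsv=cv2.cvtColor(p["img"],cv2.COLOR_RGB2HSV).astype(int);H,S,V=hsv[...,0],hsv[...,1],hsv[...,2]
near=(abs(W[...,0]-.5)<.07)&(abs(W[...,1]-.313)<.045)
r=W[((H<6)|(H>172))&(S>150)&near]
for lo,hi in((.054,.07),(.0,.015)):
    k=r[(r[:,2]>lo)&(r[:,2]<hi)]; print("red",lo,len(k),k.mean(0).round(4),k.min(0).round(4),k.max(0).round(4),cv2.minAreaRect((k[:,:2]*1000).astype(np.float32)))
b=W[(H>10)&(H<30)&(S>110)&near&(W[...,2]>.015)]
if len(b): print("brass",len(b),b.mean(0).round(4),b.max(0).round(4),b.min(0).round(4),cv2.fitLine(b[:,:2].astype(np.float32),2,0,.001,.001).ravel().round(4))
togo(.4725,.3115,.03,-5.2)
E
python3 w.py
```

```text
red 0.054 1750 [0.4699 0.3133 0.0607] [0.4534 0.3044 0.054 ] [0.4894 0.3225 0.0628] ((471.2717590332031, 313.2273864746094), (15.44767951965332, 35.88093566894531), 84.25907135009766)
red 0.0 777 [0.4687 0.312  0.0109] [0.4527 0.2977 0.0079] [0.49   0.3291 0.015 ] ((471.25946044921875, 313.33306884765625), (29.005338668823242, 35.03432083129883), 84.49720764160156)
brass 640 [0.5185 0.3086 0.0297] [0.5384 0.3148 0.0617] [0.4887 0.3033 0.0261] [ 0.9967 -0.0808  0.5185  0.3086]
t 1.75 pos [0.472  0.3093 0.1201] togo [-0.0004  0.0025  0.09  ] spin -0.46 zaxis [-0.0016 -0.0028 -1.    ] w 0.698 F [-0.38  0.31  0.85] g 0.0
```

View pics/wrist1.png

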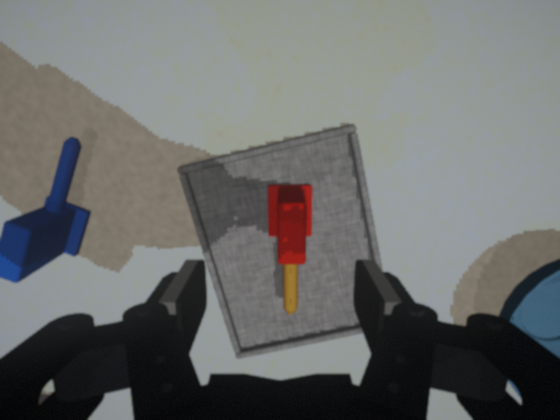

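The wrist view shows the pin centred between the fingers, handle at about (292,225), with the tip toward the bottom at (291,310). Descending.

Emit:
send_rows(
  deltas="0.001 0.0015 0.03 0.2; 0.001 0.0015 0.06 0.2; 0.001 0.0015 0.08 0.2; 0.001 0.0015 0.09 0.2; 0.001 0.0015 0.09 0.2",
)

```text
t: 2.25
eef_pos: [0.4696, 0.3148, 0.0307]
tool_rot: [-0.001, 0.048, 0.999, -0.0]
contact_force: [-0.5, 0.7, 0.3]
gripper_width: 0.701
grasp_force: 0.0
```

Emit:
send_rows(
  deltas="0 0 0 0; 0 0 0 0; 0 0 0 0; 0 0 0 0; 0 0 0 0",
  claw=0,
  force=50,
)

```text
t: 2.75
eef_pos: [0.4711, 0.3146, 0.0325]
tool_rot: [0.001, 0.049, 0.999, 0.001]
contact_force: [-1.6, -0.5, 6.4]
gripper_width: 0.184
grasp_force: 49.5
```

```bash
python3 -c "
from h import *
togo(.4715,.313,.03,-5.5)"
```

```text
t 2.75 pos [0.4711 0.3146 0.0325] togo [-0.0005 -0.0016  0.0025] spin -0.1 zaxis [ 0.0015  0.0013 -1.    ] w 0.184 F [-1.58 -0.46  6.42] g 49.456822872161865
```

Emit:
send_rows(
  deltas="0 0 -0.015 0; 0 0 -0.035 0; 0 0 -0.06 0; 0 0 -0.085 0; 0 0 -0.1 0",
)

```text
t: 3.25
eef_pos: [0.471, 0.3146, 0.1342]
tool_rot: [0.001, 0.049, 0.999, 0.001]
contact_force: [-0.0, -0.3, -1.8]
gripper_width: 0.185
grasp_force: 48.7
```

Emit:
send_rows(
  deltas="-0.005 -0.025 0 0; -0.011 -0.065 0 1.5; -0.018 -0.11 0 3; -0.026 -0.155 0 5; -0.033 -0.195 0 7",
)

```text
t: 3.75
eef_pos: [0.4841, 0.1145, 0.1323]
tool_rot: [0.0, 0.111, 0.994, 0.0]
contact_force: [0.1, -0.4, -2.3]
gripper_width: 0.18
grasp_force: 48.8
```

```bash
python3 -c "
from h import *
togo(.498,.0534,.13,-12.5)"
```

```text
t 3.75 pos [0.4841 0.1145 0.1323] togo [-0.0271 -0.0566  0.0023] spin -0.22 zaxis [ 6.e-04  1.e-04 -1.e+00] w 0.18 F [ 0.1  -0.36 -2.27] g 48.82936120033264
```

Emit:
send_rows(
  deltas="-0.005 -0.01 0.01 0; -0.012 -0.02 0.02 0; -0.02 -0.03 0.03 0; -0.0265 -0.0345 0.04 -0.2; -0.0265 -0.0345 0.047 -0.2",
)

```text
t: 4.25
eef_pos: [0.5032, 0.0772, 0.0831]
tool_rot: [-0.0, 0.108, 0.994, -0.0]
contact_force: [0.2, -0.6, -1.3]
gripper_width: 0.182
grasp_force: 48.9
```

Emit:
send_rows(
  deltas="0 0 0 0; 0 0 0 0",
)

```text
t: 4.45
eef_pos: [0.5023, 0.0784, 0.084]
tool_rot: [-0.0, 0.107, 0.994, 0.0]
contact_force: [-0.1, 0.3, -1.4]
gripper_width: 0.18
grasp_force: 48.9
```

```bash
cat > v.py <<'E'
from h import *
import sys
togo(.5028,.0749,.0855,-12.5)
for n in("wrist","scene","top"):
    p=bot.read_camera(n);W=cloud(p);hsv=cv2.cvtColor(p["img"],cv2.COLOR_RGB2HSV).astype(int);H,S,V=hsv[...,0],hsv[...,1],hsv[...,2]
    if n=="wrist": save(p,sys.argv[1])
    e=bot.get_obs()["eef_pos"];h=np.radians(-12.5);X=np.array([np.cos(h),np.sin(h)]);Y=np.array([-X[1],X[0]])
    sl=np.array([.5937,.0322])
    L=np.dstack([(W[...,:2]-sl)@X,(W[...,:2]-sl)@Y,W[...,2]])   # slot frame
    k=(L[...,0]>-.095)&(L[...,0]<.0)&(abs(L[...,1]-.022)<.03)&(L[...,2]>.05)&(L[...,2]<.1)&(H>10)&(H<32)&(S>100)
    b=L[k]
    print(n,"brass",len(b))
    if len(b)>5: print("  mean",b.mean(0).round(4),"max",b.max(0).round(4),"min",b.min(0).round(4),cv2.fitLine(b.astype(np.float32),2,0,.001,.001).ravel().round(3))
    k=(L[...,0]>-.14)&(L[...,0]<-.03)&(abs(L[...,1]-.022)<.03)&(L[...,2]>.02)&(L[...,2]<.13)&((H<6)|(H>172))&(S>150)
    b=L[k]
    if len(b)>5: print("  red",len(b),b.max(0).round(4),b.min(0).round(4))
    # plate & tab
    k=((H<6)|(H>172))&(S>150)&(W[...,2]>.11)&(abs(L[...,0])<.03)&(abs(L[...,1])<.04)
    if k.sum(): print("  tab",k.sum(),L[k].mean(0).round(4))
    for q in("slot","pin_tip","pin_grip"):
        print("  ",q,[(np.r_[(r["xyz"][:2]-sl)@X,(r["xyz"][:2]-sl)@Y,r["xyz"][2]].round(4),round(r["confidence"],2)) for r in bot.landmark_of(p,q) if np.hypot(*(r["xyz"][:2]-sl))<.2])
E
python3 v.py w2.png
```

```text
t 4.45 pos [0.5023 0.0784 0.084 ] togo [-0.0012 -0.0033 -0.0015] spin 0.19 zaxis [-9.e-04  2.e-04 -1.e+00] w 0.18 F [-0.14  0.35 -1.4 ] g 48.92971694469452
wrist brass 143
  mean [-0.0539  0.0263  0.0803] max [-0.0502  0.0311  0.0824] min [-0.0564  0.0212  0.0762] [ 0.018  1.    -0.019 -0.054  0.026  0.08 ]
  red 7052 [-0.0802  0.0403  0.1146] [-0.1169  0.012   0.06  ]
   slot []
   pin_tip []
   pin_grip [(array([-0.1487,  0.0896,  0.0377]), 0.72), (array([-0.0981,  0.0225,  0.0972]), 0.59)]
scene brass 46
  mean [-0.0632  0.0245  0.081 ] max [-0.0404  0.0292  0.0839] min [-0.0825  0.0195  0.0753] [ 0.999  0.011  0.038 -0.063  0.024  0.081]
  red 168 [-0.0772  0.0381  0.128 ] [-0.1156  0.0106  0.0598]
  tab 18 [6.400e-03 1.000e-04 1.211e-01]
   slot [(array([-0.0013,  0.0008,  0.0746]), 0.96)]
   pin_tip [(array([-0.0299,  0.0267,  0.0797]), 0.53)]
   pin_grip [(array([-0.1476,  0.0849,  0.0316]), 0.8), (array([-0.098 ,  0.028 ,  0.0865]), 0.48)]
top brass 0
  tab 7 [ 0.0088 -0.0006  0.1204]
   slot []
   pin_tip []
   pin_grip [(array([-0.1479,  0.0894,  0.0336]), 0.5)]
```

View pics/w2.png

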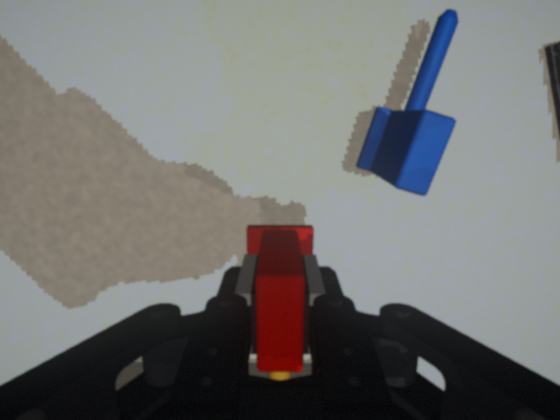

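The wrist view shows the pin held squarely, handle at about (280,310), tip hidden ahead. I'll refine the height with averaged readings.

```bash
cat > z.py <<'E'
from h import *
E=[];F=[];T=[]
for i in range(6):
    p=bot.read_camera("wrist");o=bot.get_obs();E.append(o["eef_pos"]);F.append(o["contact_force"])
    W=cloud(p);a=W[305:350,268:292,2];T.append(np.median(a))
print(np.mean(E,0).round(4),np.std(E,0).round(4),np.mean(F,0).round(2),np.std(F,0).round(2),np.round(T,4))
sl=np.array([.5937,.0322]);h=np.radians(-12.5);X=np.array([np.cos(h),np.sin(h)]);Y=np.array([-X[1],X[0]])
d=np.mean(E,0)[:2]-sl;print("slotframe tcp",d@X,d@Y)
togo(.5028,.0749,.0855,-12.5)
p=bot.read_camera("scene");save(p,"s2.png",(240,150,380,290),4)
W=cloud(p);d=W[...,:2]-sl;x,y,z=d@X,d@Y,W[...,2]
for m,c in (("slot-front band",(abs(x)<.004)&(abs(y)<.09)&(z>.02)&(z<.118)),):
    print(m,c.sum())
E
python3 z.py
```

```text
[0.5026 0.0774 0.0843] [0. 0. 0.] [-0.02  0.35 -0.88] [0.66 0.61 0.68] [0.1129 0.1128 0.1128 0.1128 0.1128 0.1128]
slotframe tcp -0.09872305737477387 0.02442124104125109
t 5.35 pos [0.5026 0.0774 0.0843] togo [-0.0007 -0.0024 -0.0012] spin 0.11 zaxis [ 0.  0. -1.] w 0.175 F [ 0.39 -0.81 -1.58] g 48.92952740192413
slot-front band 10
```

View pics/s2.png

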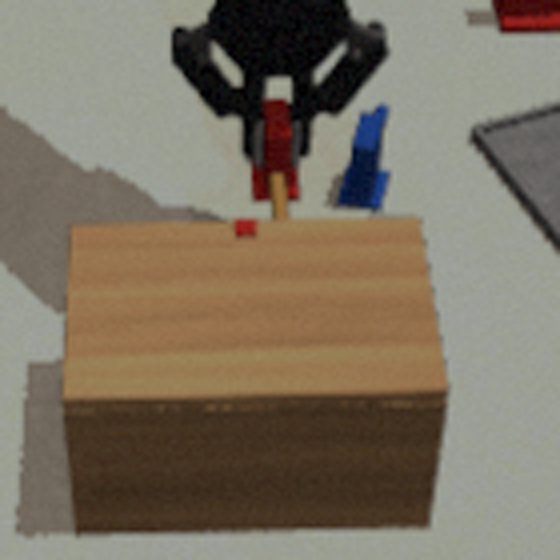

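The crop shows the pin in front of the plate, about 25 mm left of the red tab at crop (245,228). Raising 1.2 mm and approaching the slot.

Emit:
send_rows(
  deltas="-0.005 0 -0.001 0.1; -0.01 0 -0.0012 0.1; -0.015 0 -0.0012 0.1; -0.02 0 -0.0012 0.1; -0.025 0 -0.0012 0.1",
)

```text
t: 5.9
eef_pos: [0.5276, 0.0719, 0.0854]
tool_rot: [0.0, 0.109, 0.994, -0.0]
contact_force: [0.4, -0.3, -0.8]
gripper_width: 0.184
grasp_force: 48.9
```

Emit:
send_rows(
  deltas="0 0 0 0; 0 0 0 0; 0 0 0 0; 0 0 0 0; 0 0 0 0",
)

```text
t: 6.4
eef_pos: [0.5268, 0.0721, 0.0855]
tool_rot: [-0.0, 0.109, 0.994, 0.0]
contact_force: [-0.8, 0.5, -0.6]
gripper_width: 0.183
grasp_force: 48.9
```

Emit:
send_rows(
  deltas="-0.0025 0 0 0; -0.005 0 0 0; -0.0075 0 0 0; -0.0095 0 0 0; -0.0095 0 0 0",
)

```text
t: 6.9
eef_pos: [0.5367, 0.0699, 0.0855]
tool_rot: [0.0, 0.109, 0.994, 0.0]
contact_force: [1.1, 0.3, -2.4]
gripper_width: 0.18
grasp_force: 48.9
```

```bash
cat > f.py <<'E'
from h import *
sl=np.array([.5937,.0322]);h=np.radians(-12.5);X=np.array([np.cos(h),np.sin(h)]);Y=np.array([-X[1],X[0]])
F=[]
for i in range(4):
    bot.read_camera("wrist");o=bot.get_obs();F.append(o["contact_force"])
f=np.mean(F,0);d=o["eef_pos"][:2]-sl
print("t",round(o["t"],2),"tip x,y",round(1000*(d@X)+68.5,1),round(1000*(d@Y)+1,1),"tcp z",o["eef_pos"][2].round(4),"F slot",(f[:2]@X).round(2),(f[:2]@Y).round(2),f[2].round(2),"w",round(o["gripper_width"],3))
E
python3 f.py
```

```text
t 7.1 tip x,y 4.1 25.5 tcp z 0.0854 F slot 0.13 -0.28 -1.36 w 0.182
```

Emit:
send_rows(
  deltas="-0.0025 0 0 0; -0.005 0 0 0; -0.0075 0 0 0; -0.0095 0 0 0; -0.0095 0 0 0",
)

```text
t: 7.6
eef_pos: [0.546, 0.0679, 0.0855]
tool_rot: [0.0, 0.109, 0.994, 0.0]
contact_force: [0.0, -0.4, -0.8]
gripper_width: 0.177
grasp_force: 48.9
```

```bash
python3 f.py
```

```text
t 7.8 tip x,y 13.6 25.5 tcp z 0.0855 F slot -0.27 0.12 -1.17 w 0.184
```

Emit:
send_rows(
  deltas="-0.002 0 0 0; -0.004 0 0 0; -0.006 0 0 0; -0.008 0 0 0; -0.0105 0 0 0",
)

```text
t: 8.3
eef_pos: [0.5553, 0.0658, 0.0854]
tool_rot: [-0.001, 0.109, 0.994, -0.0]
contact_force: [-2.1, 0.1, 0.9]
gripper_width: 0.183
grasp_force: 49.0
```

```bash
python3 f.py
```

```text
t 8.5 tip x,y 23.8 25.5 tcp z 0.0853 F slot -2.54 -0.07 0.24 w 0.183
```

Emit:
send_rows(
  deltas="0 -0.001 0 0; 0 -0.002 0 0; 0 -0.003 0 0; 0 -0.004 0 0; 0 -0.005 0 0",
)

```text
t: 9.0
eef_pos: [0.5546, 0.0609, 0.0854]
tool_rot: [-0.0, 0.109, 0.994, 0.0]
contact_force: [-2.8, 2.1, -1.3]
gripper_width: 0.182
grasp_force: 48.9
```

```bash
python3 f.py
```

```text
t 9.2 tip x,y 24.1 20.3 tcp z 0.0854 F slot -3.48 1.31 -1.78 w 0.176
```

Emit:
send_rows(
  deltas="0 -0.001 0 0; 0 -0.002 0 0; 0 -0.003 0 0; 0 -0.004 0 0; 0 -0.004 0 0",
)

```text
t: 9.7
eef_pos: [0.5538, 0.0566, 0.0855]
tool_rot: [-0.0, 0.109, 0.994, -0.0]
contact_force: [-2.9, 1.1, -1.1]
gripper_width: 0.18
grasp_force: 48.9
```

```bash
python3 f.py
```

```text
t 9.9 tip x,y 24.3 16.3 tcp z 0.0855 F slot -3.41 1.16 -0.92 w 0.179
```

Emit:
send_rows(
  deltas="0 -0.001 0 0; 0 -0.002 0 0; 0 -0.003 0 0; 0 -0.004 0 0; 0 -0.004 0 0",
)

```text
t: 10.4
eef_pos: [0.5536, 0.0518, 0.0857]
tool_rot: [0.001, 0.11, 0.994, -0.0]
contact_force: [0.4, -0.8, -1.3]
gripper_width: 0.18
grasp_force: 49.0
```

```bash
python3 f.py
```

```text
t 10.6 tip x,y 24.8 11.7 tcp z 0.0856 F slot -0.72 -1.95 -1.36 w 0.182
```

Emit:
send_rows(
  deltas="0 -0.0005 0 0; 0 -0.001 0 0; 0 -0.001 0 0",
)

```text
t: 10.9
eef_pos: [0.553, 0.052, 0.0856]
tool_rot: [0.0, 0.109, 0.994, 0.0]
contact_force: [-0.1, -1.9, -0.0]
gripper_width: 0.185
grasp_force: 49.1
```

```bash
python3 f.py
```

```text
t 11.1 tip x,y 24.5 11.5 tcp z 0.0856 F slot 0.39 -2.23 -0.79 w 0.181
```

Emit:
send_rows(
  deltas="0 -0.0007 0 0; -0.001 -0.0007 0 0; -0.002 -0.0007 0 0; -0.003 -0.0007 0 0; -0.004 -0.0007 0 0",
)

```text
t: 11.6
eef_pos: [0.5567, 0.0506, 0.0855]
tool_rot: [0.0, 0.109, 0.994, 0.0]
contact_force: [-0.6, 0.2, -0.9]
gripper_width: 0.179
grasp_force: 48.9
```

```bash
python3 f.py
```

```text
t 11.8 tip x,y 28.3 10.9 tcp z 0.0855 F slot 0.34 0.06 -1.48 w 0.183
```

Force-free at 28 mm depth, so the tip is in the hole. Pushing on in small steps.

Emit:
send_rows(
  deltas="-0.002 0 0 0; -0.004 0 0 0; -0.006 0 0 0; -0.008 0 0 0; -0.009 0 0 0",
)

```text
t: 12.3
eef_pos: [0.5656, 0.0485, 0.0855]
tool_rot: [0.0, 0.109, 0.994, 0.0]
contact_force: [0.3, 0.2, -2.0]
gripper_width: 0.178
grasp_force: 48.9
```

```bash
python3 f.py
```

```text
t 12.5 tip x,y 37.2 10.8 tcp z 0.0854 F slot -0.22 -0.01 -1.21 w 0.182
```

Emit:
send_rows(
  deltas="-0.002 0 0 0; -0.004 0 0 0; -0.006 0 0 0; -0.008 0 0 0; -0.01 0 0 0",
)

```text
t: 13.0
eef_pos: [0.5753, 0.0463, 0.0855]
tool_rot: [0.0, 0.109, 0.994, 0.0]
contact_force: [-1.1, -0.3, -1.7]
gripper_width: 0.181
grasp_force: 48.9
```

```bash
python3 f.py
```

```text
t 13.2 tip x,y 47.3 10.7 tcp z 0.0855 F slot 0.32 -0.11 -1.24 w 0.184
```

Emit:
send_rows(
  deltas="-0.0005 0 0 0; -0.001 0 0 0; -0.0015 0 0 0; -0.002 0 0 0; -0.002 0 0 0",
)

```text
t: 13.7
eef_pos: [0.5771, 0.0459, 0.0855]
tool_rot: [0.0, 0.109, 0.994, 0.0]
contact_force: [0.8, 0.2, -1.6]
gripper_width: 0.181
grasp_force: 48.9
```

```bash
python3 f.py
```

```text
t 13.9 tip x,y 49.2 10.8 tcp z 0.0855 F slot -0.18 0.04 -1.45 w 0.183
```

Emit:
send_rows(
  deltas="-0.0003 0 0 0; -0.0006 0 0 0; -0.0009 0 0 0; -0.0012 0 0 0; -0.0015 0 0 0",
)

```text
t: 14.4
eef_pos: [0.5772, 0.0459, 0.0852]
tool_rot: [-0.001, 0.109, 0.994, -0.0]
contact_force: [-6.8, 2.5, 2.0]
gripper_width: 0.18
grasp_force: 49.4
```

```bash
python3 f.py
```

```text
t 14.6 tip x,y 49.4 10.8 tcp z 0.0852 F slot -6.11 0.01 1.84 w 0.181
```

Emit:
send_rows(
  deltas="-0.0003 0 0 0; -0.0003 0 0 0; -0.0003 0 0.0005 0; -0.0003 0 0.001 0; -0.0003 0 0.001 0",
)

```text
t: 15.1
eef_pos: [0.5772, 0.0459, 0.0841]
tool_rot: [-0.002, 0.109, 0.994, -0.0]
contact_force: [-6.7, 1.3, 2.1]
gripper_width: 0.182
grasp_force: 49.5
```

```bash
python3 f.py
```

```text
t 15.3 tip x,y 49.4 10.8 tcp z 0.0841 F slot -6.62 0.08 2.15 w 0.182
```

Emit:
send_rows(
  deltas="0 0 0 0; 0 0 0 0; 0 0 0 0; 0 0 0 0; 0 0 0 0",
  claw=0.6,
)

```text
t: 15.8
eef_pos: [0.5791, 0.0455, 0.0846]
tool_rot: [0.0, 0.109, 0.994, 0.0]
contact_force: [0.1, 0.1, 0.6]
gripper_width: 0.596
grasp_force: 0.0
```

Emit:
send_rows(
  deltas="0.0005 0 -0.01 0; 0.001 0 -0.03 0; 0.001 0 -0.06 0; 0.001 0 -0.09 0; 0.001 0 -0.12 0",
)

```text
t: 16.3
eef_pos: [0.5778, 0.0457, 0.2065]
tool_rot: [0.0, 0.109, 0.994, 0.0]
contact_force: [0.1, 0.6, -0.0]
gripper_width: 0.6
grasp_force: 0.0
```

Emit:
send_rows(
  deltas="0.03 0 0 0; 0.06 0 0 0; 0.08 0 0 0; 0.08 0 0 0",
)

```text
t: 16.7
eef_pos: [0.4974, 0.0636, 0.2052]
tool_rot: [-0.0, 0.108, 0.994, 0.0]
contact_force: [0.4, -0.3, -0.2]
gripper_width: 0.6
grasp_force: 0.0
```

```bash
cat > e.py <<'E'
from h import *
sl=np.array([.5937,.0322]);h=np.radians(-12.5);X=np.array([np.cos(h),np.sin(h)]);Y=np.array([-X[1],X[0]])
for n in("wrist","scene"):
    p=bot.read_camera(n);W=cloud(p);hsv=cv2.cvtColor(p["img"],cv2.COLOR_RGB2HSV).astype(int);H,S=hsv[...,0],hsv[...,1]
    if n=="wrist": save(p,"end.png")
    d=W[...,:2]-sl;L=np.dstack([d@X,d@Y,W[...,2]])
    k=((H<6)|(H>172))&(S>150)&(L[...,0]>-.07)&(L[...,0]<.02)&(abs(L[...,1]-.011)<.03)&(L[...,2]>.04)&(L[...,2]<.117)
    b=L[k]
    if len(b):
        print(n,len(b),np.percentile(b,2,0).round(4),np.percentile(b,98,0).round(4))
        for z0 in(.05,.06,.07,.08,.09,.1,.108): 
            c=b[(b[:,2]>z0)&(b[:,2]<z0+.01)]
            if len(c)>5: print(z0,len(c),np.percentile(c[:,0],[3,97]).round(4))
print(bot.get_obs()["t"],bot.get_obs()["contact_force"])
E
python3 e.py
```

```text
wrist 1928 [-0.0406 -0.0031  0.0586] [-0.0042  0.0244  0.112 ]
0.05 239 [-0.0367 -0.0137]
0.06 356 [-0.0366 -0.0025]
0.07 20 [-0.0382 -0.0361]
0.08 59 [-0.0395 -0.0374]
0.09 107 [-0.0405 -0.0386]
0.1 589 [-0.0408 -0.0155]
0.108 1009 [-0.0396 -0.0071]
scene 52 [-0.0388  0.0021  0.0955] [-0.0112  0.0159  0.1121]
0.1 28 [-0.039  -0.0172]
0.108 45 [-0.0385 -0.0114]
16.8 [ 0.68279023  0.19080623 -0.30558975]
```

View pics/end.png

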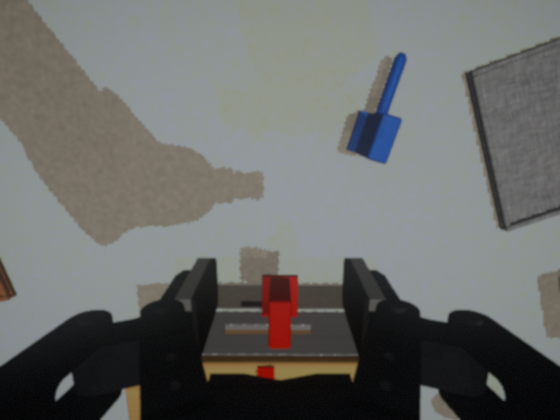

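The wrist view shows the red handle against the plate at (280,310), 11 mm left of the tab at (265,372). The blue pin and the tray have not moved. The foot's front edge touches the plate, and the slight droop is just slot clearance. Handing in.

```bash
python3 -c "
from station import bot
print(bot.hand_in())"
```

```text
the job is handed in; nothing more can be done
None
```

The pin dropped into the hidden hole about 11 mm left of the slot's middle and I pushed it home (highest averaged reading about 7 N), let go and handed in; once released the handle drooped, so its foot touches the plate while its top stands about 4 mm off.

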